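# Release the detector carriage, then hold a cuvette in the light path

## Robot

A 6-joint arm with a two-finger parallel gripper is mounted at the origin on a cart in front of the work surface, level with it; the furniture and walls round the work are solid. World frame = base frame: x ahead of the robot, y to its left, z up, the work surface at z = 0. Lengths are in m, angles in degrees, forces in N, time in s.
With the tool pointing down it reaches from about 0.35 to 0.875 m from the base axis. Payload 4.2 kg.
Tool frame: the origin (TCP) lies on the centre line of the jaws, within the pads' length; the fingertips stand 19 mm ahead of it and the grasp point (between the pads) is the TCP; x points along the fingers, y is the direction in which the jaws open and shut, and the axes are right-handed (so a half turn about x gives the same grasp; the last joint's range is limited). The gripper opens to 87 mm and grips with 3 to 60 N. Pads are 19 mm wide; open, the fingers measure 117 mm over their backs; the gripper's body (75 mm by 190 mm) begins 51 mm behind the grasp point.
Start: joints at [-61.96, 22.042, 0.453, 0, -68.411, -14.817], TCP at [0.143, -0.608, 0.242] pointing down, gripper open.
Joint ranges: [-179.83, 179.83], [-69.29, 118.12], [-61.27, 80.66], [-181.25, 117.63], [-171.15, -9.14], [-177.46, 177.46]. Speed limits (degrees/s): [159.86, 159.86, 180, 180, 180, 180].

## Interface

Orientations are given as a 3x3 rotation matrix whose columns are the frame's x, y, z axes.
In Python, from station import r, viewer, job, spotter gives the robot as it stands.
- The arm moves only by the tool play_rows, never from a script. Its argument "commands" is a list of rows, each an object of numbers: "fingers": the gripper command: -1 is fully open, 1 is shut, values between are in proportion; "tx", "ty", "tz": the shift along the tool's x, y, z normalised to -1 to 1, where 1 is 750 mm; "ax", "ay", "az": the turn, a rotation vector about the tool's x, y, z normalised to -1 to 1, where 1 is pi rad. In form: [{"fingers": .., "tx": .., "ty": .., "tz": .., "ax": .., "ay": .., "az": ..}, ...]. A call has 1 to 5 rows; each row is the pose to reach, as a shift and turn from the pose commanded when the call began, along the tool's axes at that moment, turning the shorter way round; what a row does not reach only later rows make up. A row lasts 1/12 s, in which the tool goes at most 41.7 mm and 7.16 degrees, less where a joint would pass 70% of its speed; a pose out of reach is approached as far as the arm can. A call with a number of a shift or a turn outside -1 to 1 is refused whole. A call with a gripper value outside its range is refused whole. The fingers move at their own pace and stop on an object; the grip force is fixed at half the most. Time passes only in rows, so rows that repeat a pose let the fingers close. It gives the time, the measured TCP pose, the force and the opening at its end, in the units of the state.
- r.sense(): the state, without advancing time (a new reading comes with each control period).
- viewer.capture(name): name is "scene" or "side" or "wrist"; returns a dict with "image" (400x640x3 uint8, red, green, blue), "fx", "fy", "cx", "cy" (pixels), "dist" ([k1, k2, p1, p2, k3] as OpenCV has them; the pictures are not rectified), "R" (3x3) and "t" (3): a world point X has camera coordinates R X + t; the wrist camera has in their place "mount" (4x4, takes a point from camera to tool coordinates, whose origin is the TCP and whose axes are the tool frame's). Camera axes: x right, y down, z forward; pixel columns grow to the right and rows downward; lengths in m; the calibration is good to about 2 mm. A picture is of the moment at which its call begins: read the wrist's pose just before it. There is no depth.
- job.finish_job(): hands the job in, once; it reports no verdict.
Trained networks look in a picture, given as the dict that the camera call returned (one of the last four; its "shot" number tells which), for a name from the list of things; names that differ only in an ending like _2 or _b are one class to them, and where a whole thing is asked for, a point or a joint stands for the part that bears it (a point fixed in the world has none). Each returns a list of dicts, best first, with "score" (0 to 1); they miss things now and then, are a little off and sometimes report something else, mostly with a low value. They report only what shows in the picture. A call takes as long as a camera call. They do not tell look-alikes from the thing itself.
- spotter.find_in(name, picture): "uv" ([column, row] in pixels, amid what is visible of it).
- spotter.silhouettes(name, picture): "region" (400x640 bool, what is visible of it) and "uv" ([column, row] in pixels, amid what is visible of it).
The state is a dict: "time_s": time; "joints": joint angles; "joint_velocities": joint speeds; "effort": joint torques, N m; "tcp_pos": TCP position; "ee_rot": TCP orientation; "wrist_force": force on the tool from outside, world axes, zero at the start; "moment": the same for the moment, N m; "gripper_width": opening from 0.0 (shut) to 1.0 (fully open).
Only numpy, scipy, OpenCV 4.12 (cv2) and the standard library are available. Lean on these libraries where they do the work, as an engineer would, in place of code of your own. Each camera call takes 0.05 s, during which the arm holds its last target. There are 200 camera calls.

## Task

On the little light bench the detector stands too close to the lamp: turn the wing knob a quarter turn clockwise, so that its stop arm swings clear of the rail, and only then slide the detector carriage away from the lamp until it meets the end stop block. Then take the taller of the two cuvettes out of the stand, gripping it by its two wide frosted faces only and never touching the narrow clear windows, and hold it upright in the light path, midway between lamp and detector at the height of their apertures, with one clear window facing each. Finish while still holding it there, touching nothing but the gripper; leave the short cuvette, the pot and the carton where they are.

Things in the scene. Friction and masses are not known exactly. Their poses are not given: they have to be found in the camera images.
- light_bench: Fixed bench: aluminium rail 280 x 40 mm, 22 high, along its y; grey lamp housing (40 x 50 mm, top 93) fixed at +y; black end stop block (44 x 53 mm, top 34) at -y, its face at y = -107 mm; between them the detector carriage. Round black snouts (24 mm wide) face each other, axis 66 mm above the worktop; lamp snout face at y = +45 mm. Origin: on the worktop under beam_mid.
- beam_mid (a point): Point on the light path (the common axis of the two snouts), 66 mm above the worktop, midway between the snout faces when the carriage is at its stop. Axes as light_bench: the light runs along y, z is up.
- carriage: Detector carriage, 0.6 kg, loose along the rail (y) but held on it by lips, axes as the bench. Grey detector housing 40 mm wide in x, 40 mm long, from 34 to 88 mm above the worktop, its middle 32 mm behind (-y of) the snout face; black foot 52 x 56 mm, 2 mm side play. Runs on slick liners (about 1 N), stays where left; can be pinched across the housing and drawn along. Origin: worktop level, under its snout face.
- detector_face (a point): Centre of the detector's snout face, 66 mm above the worktop. In the bench's frame it starts at y = -10 to +2 mm (lamp face at +45), where the stop arm keeps it from going back beyond -10; at the end stop it is at y = -45 mm, 90 mm from the lamp's face.
- knob (a joint): Angle of the wing knob with its stop arm, rad, 0 to 1.57, growing clockwise seen from above. At about 0 (starts 0 to 0.05) arm and wing lie along the rail and the arm's end, 67 mm from the axis, blocks the carriage; beyond 1.2 the arm is clear, swung to the bench's +x side. Turns with about 0.15 N m and stays where left.
- knob_grip (a point): Middle of the knob's upright black wing, on its vertical turning axis, at y = -140 mm on the bench's middle line, 63 mm above the worktop. Wing 10 mm thick (along this point's x), 44 mm long (along y), from 52 to 74 mm above the worktop, on a disc 32 mm across; the aluminium arm (14 mm wide, 37 to 45 mm above the worktop) is under it. The point turns with the knob.
- stand: Fixed grey block 60 x 150 x 22 mm with two wells 14 mm deep, 80 mm apart along its y axis, one for each cuvette (1 mm play at each side). Origin: centre of its underside. Position and yaw vary; either cuvette may be in either well.
- cuvette: The taller cuvette, open at the top, 18 x 26 x 50 mm, 30 g. Origin: centre of its underside, 8 mm above the worktop in its well; it then rises 36 mm above the stand. z is up. Its two wide whitish frosted faces (26 x 50 mm) look along its x axis, 18 mm apart; its two narrow clear windows (18 x 50 mm) look along its y axis.
- cuvette_center (a point): Middle of the taller cuvette, 25 mm above its underside, axes as the cuvette: the light shall pass through it along y.
- short_cuvette: A like cuvette, only 36 mm tall (18 x 26 mm), in the other well; bystander. Origin: centre of its underside.
- pot: Bystander: white sample pot, 48 mm across, 56 mm high. Origin: centre of its underside.
- microscope: Fixed, does not move: tall microscope with a screen, to the right of the bench, 0.58 m high, filling x from 0.41 to 0.77 and y from -0.32 to 0.01 in the robot's frame (eyepieces and screen at z 0.42 to 0.58, from x 0.50 on): keep wrist and elbow in front of it on the way. Origin: under it on the worktop.
- carton: Bystander: small carton 58 x 58 x 30 mm. Origin: centre of its underside.
There are look-alikes about, which are no part of the job. What is shaped like the carriage but turquoise is not meant.

How it is judged:
By the outcome, as a careful person would: the job done as asked, in the order asked, and still so for the second after the job is handed in, while the arm keeps its last pose, push and grip.
It also fails if it takes over 61 s, if anything falls off the work surface, if the arm or the gripper's body presses on something with over 40 N, if the wrist force passes 120 N, or if a joint passes its speed limit or range.

## Working session

There is one attempt and no reset: what is moved stays moved. The work goes in short steps, Python scripts to look and compute and a tool call to move; the robot and the scene stay as the last step left them, time stands still between calls to the robot, and variables do not carry over. Pictures are saved under pics/ and viewed, about 8 in all and at most 12, crops included, and the job is handed in when it is done.

Besides the shell and the picture viewer there is one more tool, called after "Request:" as name([rows], argument=value, ...), one row to a line, values as JSON. play_rows: Moves the arm, as the interface text tells. Its arguments: {"type":"object","properties":{"commands":{"type":"array"}},"required":["commands"]}

```bash
ls; mkdir -p pics; cat > h.py <<'E'
import numpy as np, cv2
from station import r, viewer, job, spotter
def K(p): return np.array([[p['fx'],0,p['cx']],[0,p['fy'],p['cy']],[0,0,1.]])
def ext(p,s=None):
    if 'R' in p: return np.array(p['R']),np.array(p['t'])
    M=np.array(p['mount']); T=np.eye(4); T[:3,:3]=s['ee_rot']; T[:3,3]=s['tcp_pos']
    W=np.linalg.inv(T@M); return W[:3,:3],W[:3,3]
def proj(p,X,s=None):
    R,t=ext(p,s); return cv2.projectPoints(np.array(X,float).reshape(-1,3),cv2.Rodrigues(R)[0],t,K(p),np.array(p['dist']))[0].reshape(-1,2)
def onplane(p,uv,z,s=None):
    R,t=ext(p,s); u=cv2.undistortPoints(np.array(uv,float).reshape(-1,1,2),K(p),np.array(p['dist'])).reshape(-1,2)
    d=np.c_[u,np.ones(len(u))]@R; c=-R.T@t
    return c+d*((z-c[2])/d[:,2])[:,None]
def save(p,n): cv2.imwrite('pics/'+n+'.png',cv2.cvtColor(p['image'],cv2.COLOR_RGB2BGR))
E
python3 - <<'E'
from h import *
np.set_printoptions(precision=4,suppress=True)
s=r.sense(); print(s['time_s'],s['tcp_pos'],s['ee_rot'],s['gripper_width'])
ps={}
for n in ['scene','side']:
    p=viewer.capture(n); save(p,n); R,t=ext(p); print(n,-R.T@t,R[2])
    for k in ['light_bench','carriage','knob','stand','cuvette','short_cuvette','pot','carton']:
        f=spotter.find_in(k,p); print(k,[(np.round(q['uv']),round(q['score'],2),np.round(onplane(p,q['uv'],0.03)[0],3)) for q in f[:3]])
a=cv2.imread('pics/scene.png');b=cv2.imread('pics/side.png')
cv2.imwrite('pics/both.png',np.vstack([a,b])[:, :])
E
```

```text
pics
0.0 [ 0.1429 -0.6079  0.2405] [[-0.0006 -0.2286  0.9735]
 [ 0.0021  0.9735  0.2286]
 [-1.      0.0022 -0.0001]] 0.9978634812022413
scene [0.0549 0.0471 0.807 ] [ 0.5548  0.1495 -0.8185]
light_bench [(array([290., 204.]), 0.68, array([0.555, 0.265, 0.03 ]))]
carriage [(array([224., 218.]), 0.98, array([0.466, 0.41 , 0.03 ])), (array([308., 198.]), 0.66, array([0.589, 0.228, 0.03 ]))]
knob [(array([344., 201.]), 0.88, array([0.607, 0.133, 0.03 ]))]
stand [(array([279., 250.]), 0.84, array([0.424, 0.247, 0.03 ]))]
cuvette [(array([296., 252.]), 0.48, array([0.429, 0.205, 0.03 ]))]
short_cuvette [(array([265., 239.]), 0.46, array([0.442, 0.29 , 0.03 ]))]
pot [(array([188., 197.]), 0.75, array([0.499, 0.53 , 0.03 ])), (array([345., 200.]), 0.62, array([0.613, 0.133, 0.03 ]))]
carton [(array([395., 291.]), 0.94, array([ 0.402, -0.038,  0.03 ]))]
side [-0.1004 -0.4762  0.5117] [ 0.6128  0.6589 -0.4362]
light_bench [(array([337., 207.]), 0.57, array([0.567, 0.183, 0.03 ]))]
carriage [(array([318., 244.]), 0.95, array([0.413, 0.087, 0.03 ])), (array([327., 195.]), 0.59, array([0.602, 0.253, 0.03 ])), (array([240., 177.]), 0.48, array([0.506, 0.537, 0.03 ]))]
knob [(array([360., 201.]), 0.31, array([0.637, 0.163, 0.03 ]))]
stand [(array([280., 228.]), 0.6, array([0.397, 0.205, 0.03 ]))]
cuvette [(array([290., 221.]), 0.69, array([0.434, 0.213, 0.03 ]))]
short_cuvette [(array([272., 208.]), 0.59, array([0.449, 0.3  , 0.03 ]))]
pot [(array([239., 176.]), 0.78, array([0.504, 0.544, 0.03 ])), (array([288., 221.]), 0.33, array([0.434, 0.217, 0.03 ]))]
carton [(array([359., 275.]), 0.59, array([ 0.391, -0.051,  0.03 ]))]
```

```bash
python3 - <<'E'
import cv2,numpy as np
a=cv2.imread('pics/scene.png');b=cv2.imread('pics/side.png')
f=lambda i:cv2.resize(i,None,fx=2.6,fy=2.6,interpolation=cv2.INTER_CUBIC)
cv2.imwrite('pics/c1.png',f(a[130:330,150:450])); cv2.imwrite('pics/c2.png',f(b[110:310,190:490]))
E
```

```text
(no output)
```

View pics/c1.png

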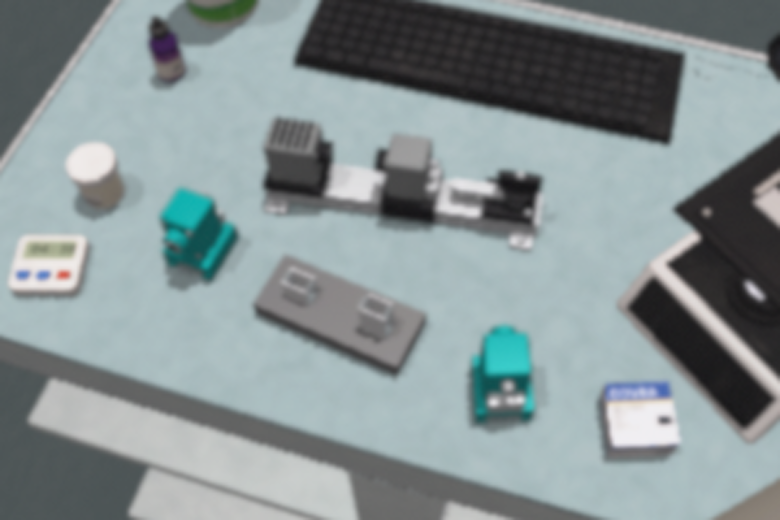

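View pics/c2.png

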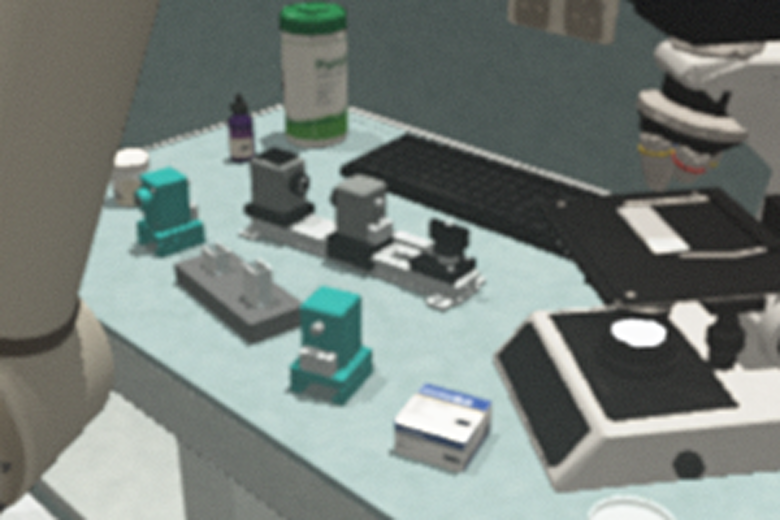

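The scene shows the real bench from the grey lamp at about (264,188) through the detector at (308,195) to the knob at (349,203). The stand is in front of it, with the taller cuvette in the right well at about (294,250). Two turquoise look-alikes and the carton are close by. Next: coarse positions and the wrist camera mount.

```bash
python3 - <<'E'
from h import *
np.set_printoptions(precision=4,suppress=True)
p=viewer.capture('scene'); f=lambda c,z:onplane(p,[[150+c[0]/2.6,130+c[1]/2.6]],z)[0]
for n,c,z in [('lampfrontL',(268,155),.093),('lampfrontR',(322,160),.093),('lampbackL',(282,120),.093),('lampbackR',(325,126),.093),('detfL',(388,167),.088),('detfR',(432,168),.088),('detbL',(395,136),.088),('detbR',(432,138),.088),('knob',(519,180),.074),
 ('stand c',(340,312),.022),('stTL',(289,257),.022),('stBL',(256,305),.022),('stBR',(397,365),.022),('stTR',(426,318),.022),('tall',(377,301),.058),('short',(300,272),.044),('turqB',(508,355),.088)]: print(n,f(c,z))
w=viewer.capture('wrist'); print(np.array(w['mount']),w['fx'],w['cx'],w['cy'])
E
```

```text
lampfrontL [0.53   0.3475 0.093 ]
lampfrontR [0.5395 0.2971 0.093 ]
lampbackL [0.5732 0.351  0.093 ]
lampbackR [0.5786 0.3088 0.093 ]
detfL [0.5536 0.237  0.088 ]
detfR [0.5647 0.1973 0.088 ]
detbL [0.5906 0.2423 0.088 ]
detbR [0.5989 0.2078 0.088 ]
knob [0.5857 0.1175 0.074 ]
stand c [0.4284 0.244  0.022 ]
stTL [0.4696 0.3109 0.022 ]
stBL [0.4121 0.3209 0.022 ]
stBR [0.3934 0.1772 0.022 ]
stTR [0.4459 0.1664 0.022 ]
tall [0.4313 0.2074 0.058 ]
short [0.446  0.2878 0.044 ]
turqB [0.4002 0.0816 0.088 ]
[[ 0.0004 -0.2896  0.9572 -0.1427]
 [ 1.      0.0008 -0.0002 -0.    ]
 [-0.0007  0.9572  0.2896 -0.0794]
 [ 0.      0.      0.      1.    ]] 296.0470334411209 320.6509473670027 196.47219404550708
```

Request:
play_rows([
  {"fingers": -1,"tx": -0.027,"ty": 0.17,"tz": 0.125,"ax": 0,"ay": 0,"az": 0},
  {"fingers": -1,"tx": -0.027,"ty": 0.17,"tz": 0.125,"ax": 0,"ay": 0,"az": 0},
  {"fingers": -1,"tx": -0.027,"ty": 0.17,"tz": 0.125,"ax": 0,"ay": 0,"az": 0},
  {"fingers": -1,"tx": -0.027,"ty": 0.17,"tz": 0.125,"ax": 0,"ay": 0,"az": 0},
])

```text
time_s: 1.33
tcp_pos: [0.2053, -0.4609, 0.262]
ee_rot: [[0.0, -0.228, 0.974], [0.0, 0.974, 0.228], [-1.0, 0.0, 0.0]]
wrist_force: [0.9, -0.3, -0.1]
gripper_width: 0.999
```

Request:
play_rows([
  {"fingers": -1,"tx": -0.027,"ty": 0.17,"tz": 0.12,"ax": 0,"ay": 0,"az": 0},
  {"fingers": -1,"tx": -0.027,"ty": 0.17,"tz": 0.12,"ax": 0,"ay": 0,"az": 0},
  {"fingers": -1,"tx": -0.027,"ty": 0.17,"tz": 0.12,"ax": 0,"ay": 0,"az": 0},
  {"fingers": -1,"tx": -0.027,"ty": 0.17,"tz": 0.12,"ax": 0,"ay": 0,"az": 0},
])

```text
time_s: 1.67
tcp_pos: [0.2637, -0.316, 0.2828]
ee_rot: [[0.001, -0.229, 0.973], [-0.0, 0.973, 0.229], [-1.0, -0.001, 0.001]]
wrist_force: [0.0, -0.7, 0.3]
gripper_width: 1.0
```

Request:
play_rows([
  {"fingers": -1,"tx": -0.027,"ty": 0.17,"tz": 0.12,"ax": 0,"ay": 0,"az": 0},
  {"fingers": -1,"tx": -0.027,"ty": 0.17,"tz": 0.12,"ax": 0,"ay": 0,"az": 0},
  {"fingers": -1,"tx": -0.027,"ty": 0.17,"tz": 0.12,"ax": 0,"ay": 0,"az": 0},
  {"fingers": -1,"tx": -0.027,"ty": 0.17,"tz": 0.12,"ax": 0,"ay": 0,"az": 0},
])

```text
time_s: 2.0
tcp_pos: [0.3223, -0.1712, 0.3033]
ee_rot: [[0.002, -0.23, 0.973], [-0.0, 0.973, 0.23], [-1.0, -0.001, 0.002]]
wrist_force: [0.8, -0.6, -0.1]
gripper_width: 1.0
```

Request:
play_rows([
  {"fingers": -1,"tx": 0,"ty": 0.237,"tz": 0.097,"ax": 0,"ay": 0,"az": 0},
  {"fingers": -1,"tx": 0,"ty": 0.237,"tz": 0.097,"ax": 0,"ay": 0,"az": 0},
  {"fingers": -1,"tx": 0,"ty": 0.237,"tz": 0.097,"ax": 0,"ay": 0,"az": 0},
  {"fingers": -1,"tx": 0,"ty": 0.237,"tz": 0.097,"ax": 0,"ay": 0,"az": 0},
  {"fingers": -1,"tx": 0,"ty": 0.237,"tz": 0.097,"ax": 0,"ay": 0,"az": 0},
])

```text
time_s: 2.42
tcp_pos: [0.3522, 0.0192, 0.3029]
ee_rot: [[0.002, -0.232, 0.973], [0.001, 0.973, 0.232], [-1.0, 0.001, 0.002]]
wrist_force: [1.6, -0.6, -0.2]
gripper_width: 1.001
```

Request:
play_rows([
  {"fingers": -1,"tx": 0,"ty": 0.152,"tz": 0.227,"ax": -0.19,"ay": 0,"az": 0},
  {"fingers": -1,"tx": 0,"ty": 0.152,"tz": 0.227,"ax": -0.19,"ay": 0,"az": 0},
  {"fingers": -1,"tx": 0,"ty": 0.152,"tz": 0.227,"ax": -0.19,"ay": 0,"az": 0},
  {"fingers": -1,"tx": 0,"ty": 0.152,"tz": 0.227,"ax": -0.19,"ay": 0,"az": 0},
  {"fingers": -1,"tx": 0,"ty": 0.152,"tz": 0.227,"ax": -0.19,"ay": 0,"az": 0},
])

```text
time_s: 2.83
tcp_pos: [0.4931, 0.1681, 0.3023]
ee_rot: [[0.001, -0.741, 0.672], [0.0, 0.672, 0.741], [-1.0, -0.0, 0.001]]
wrist_force: [0.4, 0.7, 0.7]
gripper_width: 0.998
```

Request:
play_rows([
  {"fingers": -1,"ax": -0.19,"tx": 0,"ty": 0,"tz": 0,"ay": 0,"az": 0},
  {"fingers": -1,"ax": -0.19,"tx": 0,"ty": 0,"tz": 0,"ay": 0,"az": 0},
  {"fingers": -1,"ax": -0.19,"tx": 0,"ty": 0,"tz": 0,"ay": 0,"az": 0},
  {"fingers": -1,"ax": -0.19,"tx": 0,"ty": 0,"tz": 0,"ay": 0,"az": 0},
  {"fingers": -1,"ax": -0.19,"tx": 0,"ty": 0,"tz": 0,"ay": 0,"az": 0},
])

```text
time_s: 3.25
tcp_pos: [0.4919, 0.1663, 0.3022]
ee_rot: [[-0.0, -0.99, 0.14], [-0.0, 0.14, 0.99], [-1.0, 0.0, -0.0]]
wrist_force: [-0.2, -0.1, -0.4]
gripper_width: 1.001
```

Request:
play_rows([
  {"fingers": -1,"ax": -0.1,"tx": 0,"ty": 0,"tz": 0,"ay": 0,"az": 0},
  {"fingers": -1,"ax": -0.1,"tx": 0,"ty": 0,"tz": 0,"ay": 0,"az": 0},
  {"fingers": -1,"ax": -0.1,"tx": 0,"ty": 0,"tz": 0,"ay": 0,"az": 0},
  {"fingers": -1,"ax": -0.1,"tx": 0,"ty": 0,"tz": 0,"ay": 0,"az": 0},
])

```text
time_s: 3.58
tcp_pos: [0.4918, 0.1662, 0.3024]
ee_rot: [[0.0, -0.986, -0.168], [0.0, -0.168, 0.986], [-1.0, -0.0, 0.0]]
wrist_force: [0.5, -0.2, -0.1]
gripper_width: 1.004
```

```bash
python3 - <<'E'
from h import *
np.set_printoptions(precision=4,suppress=True)
s=r.sense(); p=viewer.capture('wrist'); print(s['time_s'],s['tcp_pos'],s['ee_rot'],s['joints'],s['wrist_force'])
save(p,'w1'); import pickle; pickle.dump((s,p),open('w1.pkl','wb'))
a=cv2.imread('pics/w1.png'); cv2.imwrite('pics/w1b.png',cv2.resize(a,(800,500),interpolation=cv2.INTER_CUBIC))
for k in ['light_bench','carriage','knob','stand','cuvette','short_cuvette']:
    f=spotter.find_in(k,p); print(k,[(np.round(q['uv']),round(q['score'],2)) for q in f[:3]])
E
```

```text
3.5833 [0.4918 0.1662 0.3024] [[ 0.0001 -0.9858 -0.1681]
 [ 0.0001 -0.1681  0.9858]
 [-1.     -0.0001  0.0001]] [ 36.5969   9.3697  -8.3134  -0.0017 -72.3068 -26.9167] [ 0.5401 -0.19   -0.0681]
light_bench [(array([256., 156.]), 0.89), (array([358., 205.]), 0.59)]
carriage [(array([314., 307.]), 0.95), (array([393., 118.]), 0.63), (array([250., 199.]), 0.6)]
knob [(array([252., 128.]), 0.96)]
stand [(array([347., 221.]), 0.59)]
cuvette [(array([359., 202.]), 0.58)]
short_cuvette [(array([340., 252.]), 0.81), (array([252., 198.]), 0.58), (array([408.,  25.]), 0.18)]
```

View pics/w1b.png

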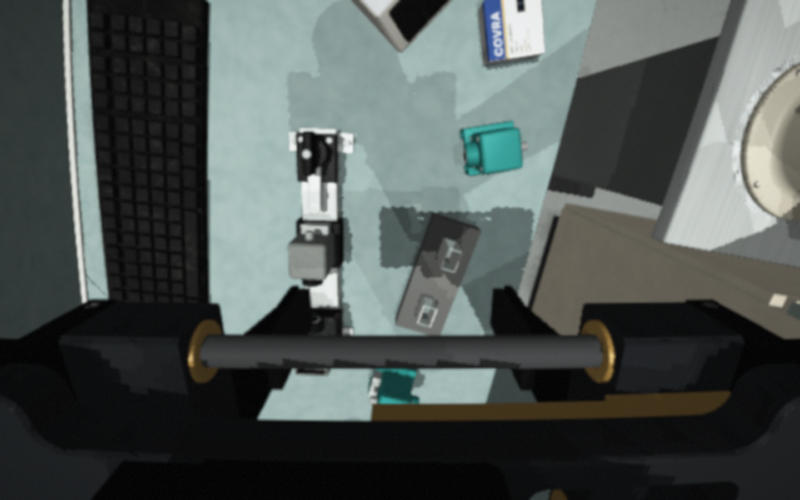

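The wrist picture (800-wide view) shows the bench running straight up the frame. The knob is at about (320,155) with its wing along the rail, and the detector is at (312,258). The stand is tilted, with the taller cuvette at (448,258) and the short one at (427,312). I'll zoom in for a model fit.

```bash
python3 - <<'E'
import cv2
a=cv2.imread('pics/w1.png')[98:273,222:392]
a=cv2.resize(a,None,fx=3.4,fy=3.4,interpolation=cv2.INTER_CUBIC)
a=cv2.addWeighted(a,1.8,cv2.GaussianBlur(a,(0,0),5),-.8,0); print(a.shape)
cv2.imwrite('pics/z1.png',a)
E
```

```text
(595, 578, 3)
```

View pics/z1.png

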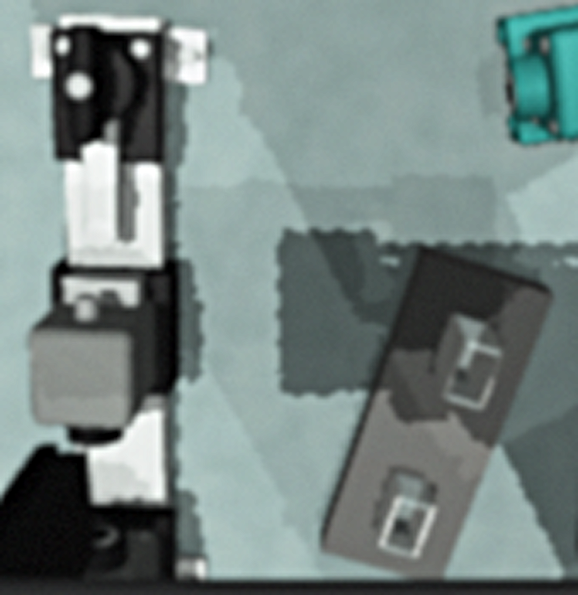

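```bash
cat > fit.py <<'E'
from h import *; import pickle
from scipy.optimize import least_squares
np.set_printoptions(precision=4,suppress=True)
s,p=pickle.load(open('w1.pkl','rb'))
px=lambda u:np.array(u,float)/3.4+[222,98]
w=lambda u,z:onplane(p,[px(u)],z,s)[0][:2]
t=w((475,374),.058); h=w((407,527),.044); d=t-h
print('tall',t,'short',h,'dist',np.linalg.norm(d),'stand y yaw of line',np.degrees(np.arctan2(d[1],d[0])))
for c in [(415,250),(552,293),(440,575),(322,550)]: print('stand corner',w(c,.022))
for c in [(33,338),(130,338),(133,425),(35,420)]: print('det',w(c,.088))
def res(q,full=False):
    x,y,th,cy=q; c,sn=np.cos(th),np.sin(th)
    B=lambda X:np.array([x+c*X[0]-sn*X[1],y+sn*X[0]+c*X[1],X[2]])
    M=[((.022,-.107,.034),(55,158)),((.020,-.1,.022),(66,180)),((.020,-.075,.022),(67,262)),((-.020,-.085,.022),(165,230)),((-.020,-.095,.022),(165,190)),
       ((.02,cy-.052,.088),(33,338)),((-.02,cy-.052,.088),(130,338)),((-.02,cy-.012,.088),(133,425)),((.02,cy-.012,.088),(35,420)),((.022,-.16,.034),(52,30))]
    out=[]
    for i,(X,u) in enumerate(M):
        e=proj(p,B(X),s)[0]-px(u)
        out+= [e[0]] if i in(1,2,3,4) else [e[0],e[1]]
    # scene: lamp top corners, knob
    return np.array(out)
f=least_squares(res,[.57,.25,.15,0],loss='soft_l1'); print(f.x,np.degrees(f.x[2])); print(f.fun if 0 else res(f.x))
x,y,th,_=f.x
for n,Y in [('knob',-.14),('lamp',.045),('stopdet',-.045),('det',f.x[3])]: print(n,x-np.sin(th)*Y,y+np.cos(th)*Y)
E
python3 fit.py
```

```text
tall [0.427  0.2097] short [0.4388 0.2893] dist 0.08046652515255862 stand y yaw of line -98.46159403793607
stand corner [0.4568 0.1705]
stand corner [0.3944 0.179 ]
stand corner [0.4149 0.3227]
stand corner [0.4723 0.3189]
det [0.5982 0.2142]
det [0.5624 0.2081]
det [0.5574 0.2425]
det [0.5947 0.2469]
[0.5744 0.2601 0.1241 0.0002] 7.113068892867977
[ 0.1179  1.0497  0.6566  0.8443 -0.5553 -0.5687 -1.7748 -2.5928  1.2476
 -1.2146  0.7728  2.5904 -1.001   2.6916 -0.1286 -0.9949]
knob 0.5917467727882286 0.12114977801042898
lamp 0.5688386261464863 0.30472596605626573
stopdet 0.5799831299181447 0.21541863133126407
det 0.5743845407272212 0.2602833547057689
```

Request:
play_rows([
  {"fingers": -1,"tx": 0.173,"ty": -0.123,"tz": -0.041,"ax": 0.014,"ay": 0,"az": 0},
  {"fingers": -1,"tx": 0.173,"ty": -0.123,"tz": -0.041,"ax": 0.014,"ay": 0,"az": 0},
  {"fingers": -1,"tx": 0.173,"ty": -0.123,"tz": -0.041,"ax": 0.014,"ay": 0,"az": 0},
  {"fingers": -1,"tx": 0.173,"ty": -0.123,"tz": -0.041,"ax": 0.014,"ay": 0,"az": 0},
  {"fingers": -1,"tx": 0.173,"ty": -0.123,"tz": -0.041,"ax": 0.014,"ay": 0,"az": 0},
])

```text
time_s: 4.35
tcp_pos: [0.5873, 0.1495, 0.1637]
ee_rot: [[-0.013, -0.993, -0.12], [-0.005, -0.12, 0.993], [-1.0, 0.013, -0.004]]
wrist_force: [-0.2, -0.3, -2.5]
gripper_width: 0.997
```

```bash
python3 - <<'E'
from h import *; import pickle
np.set_printoptions(precision=4,suppress=True)
s=r.sense(); p=viewer.capture('wrist'); print(s['time_s'],s['tcp_pos'],s['ee_rot'],s['joints'],s['wrist_force'])
pickle.dump((s,p),open('w2.pkl','wb'))
img=cv2.cvtColor(p['image'],cv2.COLOR_RGB2BGR)
x,y,th=.5744,.2601,.1241;c,sn=np.cos(th),np.sin(th)
B=lambda X:[x+c*X[0]-sn*X[1],y+sn*X[0]+c*X[1],X[2]]
k=2.2
big=cv2.resize(img[:290,140:500],None,fx=k,fy=k,interpolation=cv2.INTER_CUBIC)
big=cv2.addWeighted(big,1.6,cv2.GaussianBlur(big,(0,0),4),-.6,15)
def poly(P,col):
    q=((proj(p,[B(X) for X in P],s)-[140,0])*k).astype(int); cv2.polylines(big,[q],True,col,1)
poly([(.022,-.107,.034),(-.022,-.107,.034),(-.022,-.16,.034),(.022,-.16,.034)],(0,0,255))
poly([(.005,-.118,.074),(-.005,-.118,.074),(-.005,-.162,.074),(.005,-.162,.074)],(0,255,255))
poly([(.02,-.052,.088),(-.02,-.052,.088),(-.02,-.012,.088),(.02,-.012,.088)],(0,255,0))
cv2.imwrite('pics/w2.png',big); print(big.shape)
E
```

```text
4.35 [0.5873 0.1495 0.1637] [[-0.0125 -0.9927 -0.1201]
 [-0.0054 -0.1201  0.9928]
 [-0.9999  0.0131 -0.0039]] [ 29.5268  24.2007  -7.9462  -0.0991 -58.6312 -22.5769] [-0.1599 -0.2903 -2.5156]
(638, 792, 3)
```

View pics/w2.png

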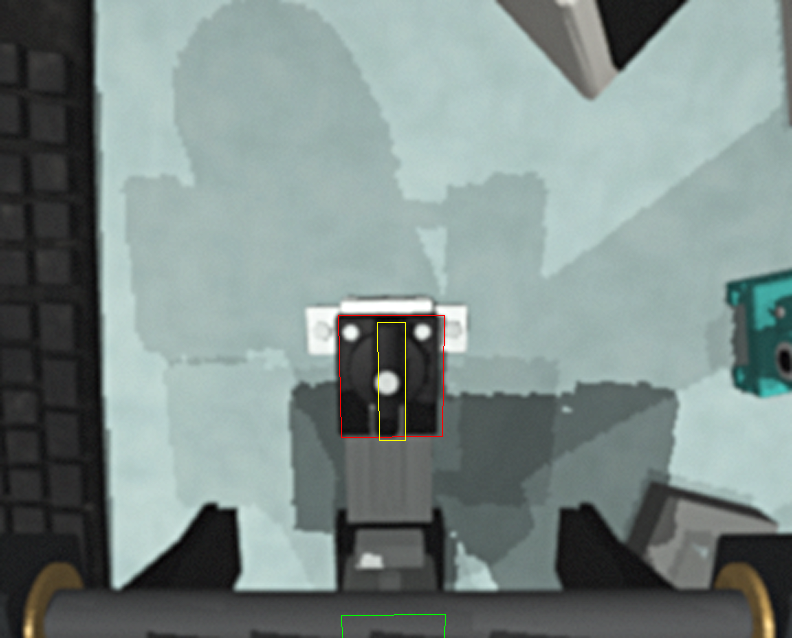

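The overlay matches to about 2 mm: the white pin on the knob's axis is at (386,383) and the model centre at (392,381), so the knob is about 2 mm further towards +x. I'm moving above the knob.

Request:
play_rows([
  {"fingers": -1,"tx": 0.097,"ty": -0.0023,"tz": -0.041,"ax": 0,"ay": 0,"az": 0},
  {"fingers": -1,"tx": 0.097,"ty": -0.0023,"tz": -0.041,"ax": 0,"ay": 0,"az": 0},
  {"fingers": -1,"tx": 0.097,"ty": -0.0023,"tz": -0.041,"ax": 0,"ay": 0,"az": 0},
  {"fingers": -1,"tx": 0.097,"ty": -0.0023,"tz": -0.041,"ax": 0,"ay": 0,"az": 0},
  {"fingers": -1,"tx": 0.097,"ty": -0.0023,"tz": -0.041,"ax": 0,"ay": 0,"az": 0},
])

```text
time_s: 4.82
tcp_pos: [0.5949, 0.122, 0.1027]
ee_rot: [[0.005, -0.992, -0.125], [0.001, -0.125, 0.992], [-1.0, -0.005, 0.001]]
wrist_force: [-0.2, 0.4, 0.6]
gripper_width: 1.001
```

Request:
play_rows([
  {"fingers": -1,"tx": 0.0365,"ty": 0.001,"tz": -0.001,"ax": 0,"ay": 0,"az": 0},
  {"fingers": -1,"tx": 0.0365,"ty": 0.001,"tz": -0.001,"ax": 0,"ay": 0,"az": 0},
  {"fingers": -1,"tx": 0.0365,"ty": 0.001,"tz": -0.001,"ax": 0,"ay": 0,"az": 0},
  {"fingers": 0,"tx": 0.0365,"ty": 0.001,"tz": -0.001,"ax": 0,"ay": 0,"az": 0},
  {"fingers": 0.4,"tx": 0.0365,"ty": 0.001,"tz": -0.001,"ax": 0,"ay": 0,"az": 0},
])

```text
time_s: 5.23
tcp_pos: [0.5939, 0.121, 0.0746]
ee_rot: [[0.004, -0.992, -0.125], [0.001, -0.125, 0.992], [-1.0, -0.004, 0.001]]
wrist_force: [0.5, 0.7, -0.4]
gripper_width: 0.92
```

Request:
play_rows([
  {"fingers": 1,"tx": 0,"ty": 0,"tz": 0,"ax": 0,"ay": 0,"az": 0},
  {"fingers": 1,"tx": 0,"ty": 0,"tz": 0,"ax": 0,"ay": 0,"az": 0},
  {"fingers": 1,"tx": 0,"ty": 0,"tz": 0,"ax": 0,"ay": 0,"az": 0},
  {"fingers": 1,"tx": 0,"ty": 0,"tz": 0,"ax": 0,"ay": 0,"az": 0},
  {"fingers": 1,"tx": 0,"ty": 0,"tz": 0,"ax": 0,"ay": 0,"az": 0},
])

```text
time_s: 5.65
tcp_pos: [0.5928, 0.1201, 0.0725]
ee_rot: [[0.0, -0.992, -0.124], [-0.0, -0.124, 0.992], [-1.0, -0.0, -0.0]]
wrist_force: [0.5, -0.4, 0.6]
gripper_width: 0.551
```

Request:
play_rows([
  {"fingers": 1,"tx": -0.002,"ty": 0,"tz": 0.001,"ax": 0,"ay": 0,"az": 0},
  {"fingers": 1,"tx": -0.002,"ty": 0,"tz": 0.001,"ax": 0,"ay": 0,"az": 0},
  {"fingers": 1,"tx": -0.002,"ty": 0,"tz": 0.001,"ax": 0,"ay": 0,"az": 0},
  {"fingers": 1,"tx": -0.002,"ty": 0,"tz": 0.001,"ax": 0,"ay": 0,"az": 0},
  {"fingers": 1,"tx": -0.002,"ty": 0,"tz": 0.001,"ax": 0,"ay": 0,"az": 0},
])

```text
time_s: 6.07
tcp_pos: [0.5926, 0.1209, 0.0739]
ee_rot: [[-0.0, -0.992, -0.124], [-0.0, -0.124, 0.992], [-1.0, 0.0, 0.0]]
wrist_force: [0.8, -0.3, -0.6]
gripper_width: 0.172
```

Request:
play_rows([
  {"fingers": 1,"tx": 0,"ty": 0,"tz": 0,"ax": 0,"ay": 0,"az": 0},
  {"fingers": 1,"tx": 0,"ty": 0,"tz": 0,"ax": 0,"ay": 0,"az": 0},
  {"fingers": 1,"tx": 0,"ty": 0,"tz": 0,"ax": 0,"ay": 0,"az": 0},
  {"fingers": 1,"tx": 0,"ty": 0,"tz": 0,"ax": 0,"ay": 0,"az": 0},
  {"fingers": 1,"tx": 0,"ty": 0,"tz": 0,"ax": 0,"ay": 0,"az": 0},
])

```text
time_s: 6.48
tcp_pos: [0.5938, 0.1212, 0.0741]
ee_rot: [[0.002, -0.992, -0.124], [0.001, -0.124, 0.992], [-1.0, -0.002, 0.0]]
wrist_force: [5.7, -0.3, -3.5]
gripper_width: 0.111
```

```bash
python3 - <<'E'
from h import *
s=r.sense(); print(s['time_s'],s['tcp_pos'],s['wrist_force'],s['moment'],s['gripper_width']*87)
E
```

```text
6.4833 [0.59375975 0.12116094 0.07407218] [ 5.65581029 -0.3045557  -3.46798447] [-0.09916711 -1.46439965 -0.10557797] 9.656770332314299
```

Request:
play_rows([
  {"fingers": 1,"tx": 0,"ty": -0.001,"tz": 0,"ax": 0.18,"ay": 0,"az": 0},
  {"fingers": 1,"tx": 0,"ty": -0.001,"tz": 0,"ax": 0.18,"ay": 0,"az": 0},
  {"fingers": 1,"tx": 0,"ty": -0.001,"tz": 0,"ax": 0.18,"ay": 0,"az": 0},
  {"fingers": 1,"tx": 0,"ty": -0.001,"tz": 0,"ax": 0.18,"ay": 0,"az": 0},
  {"fingers": 1,"tx": 0,"ty": -0.001,"tz": 0,"ax": 0.18,"ay": 0,"az": 0},
])

```text
time_s: 6.9
tcp_pos: [0.5939, 0.1211, 0.0741]
ee_rot: [[0.001, -0.902, 0.431], [0.0, 0.431, 0.902], [-1.0, -0.001, 0.001]]
wrist_force: [3.3, -0.0, -1.2]
gripper_width: 0.108
```

```bash
python3 - <<'E'
from h import *
s=r.sense(); print(s['time_s'],s['tcp_pos'],s['wrist_force'],s['moment'],s['gripper_width']*87)
E
```

```text
6.9 [0.59386386 0.12114933 0.07405378] [ 3.25311761 -0.02788021 -1.20531421] [ 0.01461835 -1.01551751  0.07372772] 9.427480944083651
```

Request:
play_rows([
  {"fingers": 1,"tx": 0,"ty": 0,"tz": 0,"ax": 0.18,"ay": 0,"az": 0},
  {"fingers": 1,"tx": 0,"ty": 0,"tz": 0,"ax": 0.18,"ay": 0,"az": 0},
  {"fingers": 1,"tx": 0,"ty": 0,"tz": 0,"ax": 0.18,"ay": 0,"az": 0},
  {"fingers": 1,"tx": 0,"ty": 0,"tz": 0,"ax": 0.18,"ay": 0,"az": 0},
  {"fingers": 1,"tx": 0,"ty": 0,"tz": 0,"ax": 0.18,"ay": 0,"az": 0},
])

```text
time_s: 7.32
tcp_pos: [0.5939, 0.1211, 0.0741]
ee_rot: [[0.001, -0.531, 0.848], [0.0, 0.848, 0.531], [-1.0, -0.0, 0.001]]
wrist_force: [4.1, -0.4, -2.1]
gripper_width: 0.113
```

Request:
play_rows([
  {"fingers": 1,"tx": 0,"ty": 0,"tz": 0,"ax": 0.135,"ay": 0,"az": 0},
  {"fingers": 1,"tx": 0,"ty": 0,"tz": 0,"ax": 0.135,"ay": 0,"az": 0},
  {"fingers": 1,"tx": 0,"ty": 0,"tz": 0,"ax": 0.135,"ay": 0,"az": 0},
  {"fingers": 1,"tx": 0,"ty": 0,"tz": 0,"ax": 0.135,"ay": 0,"az": 0},
  {"fingers": 1,"tx": 0,"ty": 0,"tz": 0,"ax": 0.135,"ay": 0,"az": 0},
])

```text
time_s: 7.73
tcp_pos: [0.5939, 0.1211, 0.074]
ee_rot: [[0.001, -0.139, 0.99], [0.0, 0.99, 0.139], [-1.0, 0.0, 0.001]]
wrist_force: [4.6, -0.4, -3.0]
gripper_width: 0.113
```

```bash
python3 - <<'E'
from h import *
s=r.sense(); print(s['time_s'],s['tcp_pos'],s['wrist_force'],s['moment'],s['gripper_width']*87,s['joints'],np.degrees(np.arctan2(s['ee_rot'][1][1],s['ee_rot'][0][1])))
E
```

```text
7.7333 [0.59394702 0.12108179 0.07404569] [ 4.62858424 -0.37983653 -2.9534236 ] [-0.18656767 -1.26381349 -0.09255033] 9.84242739797191 [ 2.68171500e+01  2.95471325e+01 -1.39965541e+01  2.65694135e-02
 -4.63911406e+01 -1.08850971e+02] 97.98449561408812
```

Request:
play_rows([
  {"fingers": -1,"tx": 0,"ty": 0,"tz": 0,"ax": 0,"ay": 0,"az": 0},
  {"fingers": -1,"tx": 0,"ty": 0,"tz": 0,"ax": 0,"ay": 0,"az": 0},
  {"fingers": -1,"tx": 0,"ty": 0,"tz": 0,"ax": 0,"ay": 0,"az": 0},
  {"fingers": -1,"tx": -0.09,"ty": 0,"tz": 0,"ax": 0,"ay": 0,"az": 0},
  {"fingers": -1,"tx": -0.09,"ty": 0,"tz": 0,"ax": 0,"ay": 0,"az": 0},
])

```text
time_s: 8.15
tcp_pos: [0.5927, 0.1206, 0.1423]
ee_rot: [[-0.002, -0.14, 0.99], [-0.002, 0.99, 0.14], [-1.0, -0.001, -0.003]]
wrist_force: [0.3, 1.0, 0.4]
gripper_width: 0.406
```

Request:
play_rows([
  {"fingers": -1,"tx": 0,"ty": 0.144,"tz": 0.0025,"ax": -0.18,"ay": 0,"az": 0},
  {"fingers": -1,"tx": 0,"ty": 0.144,"tz": 0.0025,"ax": -0.18,"ay": 0,"az": 0},
  {"fingers": -1,"tx": 0,"ty": 0.144,"tz": 0.0025,"ax": -0.18,"ay": 0,"az": 0},
  {"fingers": -1,"tx": 0,"ty": 0.144,"tz": 0.0025,"ax": -0.18,"ay": 0,"az": 0},
  {"fingers": -1,"tx": 0,"ty": 0.144,"tz": 0.0025,"ax": -0.18,"ay": 0,"az": 0},
])

```text
time_s: 8.57
tcp_pos: [0.5791, 0.2299, 0.1413]
ee_rot: [[-0.001, -0.655, 0.756], [-0.001, 0.756, 0.655], [-1.0, 0.001, -0.001]]
wrist_force: [0.1, 0.2, -0.6]
gripper_width: 0.781
```

Request:
play_rows([
  {"fingers": -1,"tx": 0,"ty": 0,"tz": 0,"ax": -0.18,"ay": 0,"az": 0},
  {"fingers": -1,"tx": 0,"ty": 0,"tz": 0,"ax": -0.18,"ay": 0,"az": 0},
  {"fingers": -1,"tx": 0,"ty": 0,"tz": 0,"ax": -0.18,"ay": 0,"az": 0},
  {"fingers": -1,"tx": 0,"ty": 0,"tz": 0,"ax": -0.18,"ay": 0,"az": 0},
  {"fingers": -1,"tx": 0,"ty": 0,"tz": 0,"ax": -0.18,"ay": 0,"az": 0},
])

```text
time_s: 8.98
tcp_pos: [0.5794, 0.228, 0.1413]
ee_rot: [[-0.002, -0.957, 0.29], [-0.001, 0.29, 0.957], [-1.0, 0.001, -0.001]]
wrist_force: [-0.1, 0.2, 0.7]
gripper_width: 0.996
```

Request:
play_rows([
  {"fingers": -1,"tx": 0,"ty": 0,"tz": 0,"ax": -0.135,"ay": 0,"az": 0},
  {"fingers": -1,"tx": 0,"ty": 0,"tz": 0,"ax": -0.135,"ay": 0,"az": 0},
  {"fingers": -1,"tx": 0,"ty": 0,"tz": 0,"ax": -0.135,"ay": 0,"az": 0},
  {"fingers": -1,"tx": 0,"ty": 0,"tz": 0,"ax": -0.135,"ay": 0,"az": 0},
  {"fingers": -1,"tx": 0,"ty": 0,"tz": 0,"ax": -0.135,"ay": 0,"az": 0},
])

```text
time_s: 9.4
tcp_pos: [0.5795, 0.228, 0.1413]
ee_rot: [[-0.001, -0.992, -0.125], [-0.001, -0.125, 0.992], [-1.0, 0.002, -0.0]]
wrist_force: [-1.1, 0.5, 0.6]
gripper_width: 0.998
```

```bash
python3 - <<'E'
from h import *; import pickle
np.set_printoptions(precision=4,suppress=True)
s=r.sense(); p=viewer.capture('wrist'); print(s['time_s'],s['tcp_pos'],s['ee_rot'],s['joints'],s['wrist_force'])
pickle.dump((s,p),open('w3.pkl','wb'))
img=cv2.cvtColor(p['image'],cv2.COLOR_RGB2BGR)
x,y,th=.5767,.2601,.1241;c,sn=np.cos(th),np.sin(th)
B=lambda X:[x+c*X[0]-sn*X[1],y+sn*X[0]+c*X[1],X[2]]
k=2.2
big=cv2.resize(img[:290,140:500],None,fx=k,fy=k,interpolation=cv2.INTER_CUBIC)
big=cv2.addWeighted(big,1.6,cv2.GaussianBlur(big,(0,0),4),-.6,15)
def poly(P,col):
    q=((proj(p,[B(X) for X in P],s)-[140,0])*k).astype(int); cv2.polylines(big,[q],True,col,1)
poly([(.022,-.107,.034),(-.022,-.107,.034),(-.022,-.16,.034),(.022,-.16,.034)],(0,0,255))
poly([(.02,-.052,.088),(-.02,-.052,.088),(-.02,-.012,.088),(.02,-.012,.088)],(0,255,0))
cv2.imwrite('pics/w3.png',big)
E
```

```text
9.4 [0.5795 0.228  0.1413] [[-0.0015 -0.9922 -0.1249]
 [-0.0006 -0.1249  0.9922]
 [-1.      0.0015 -0.0004]] [ 36.3321  26.6392  -7.5023  -0.0258 -55.9466 -29.1411] [-1.0784  0.5186  0.5929]
```

View pics/w3.png

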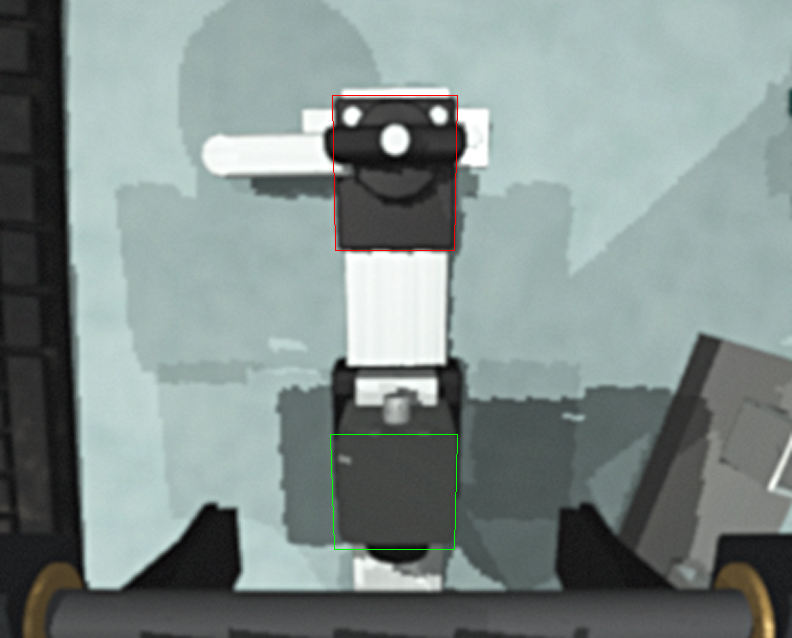

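The knob has turned a full quarter, with the arm now pointing +x (left, about (270,155)). The fitted outlines sit right on the stop block and the detector housing, so I'm going down to pinch the housing.

Request:
play_rows([
  {"fingers": -1,"tx": 0.086,"ty": -0.0016,"tz": 0,"ax": 0,"ay": 0,"az": 0},
  {"fingers": -1,"tx": 0.086,"ty": -0.0016,"tz": 0,"ax": 0,"ay": 0,"az": 0},
  {"fingers": 0,"tx": 0.086,"ty": -0.0016,"tz": 0,"ax": 0,"ay": 0,"az": 0},
  {"fingers": 1,"tx": 0.086,"ty": -0.0016,"tz": 0,"ax": 0,"ay": 0,"az": 0},
  {"fingers": 1,"tx": 0.086,"ty": -0.0016,"tz": 0,"ax": 0,"ay": 0,"az": 0},
])

```text
time_s: 9.87
tcp_pos: [0.5824, 0.2288, 0.0784]
ee_rot: [[0.002, -0.992, -0.124], [0.001, -0.124, 0.992], [-1.0, -0.002, 0.0]]
wrist_force: [0.3, 0.7, 1.3]
gripper_width: 0.855
```

Request:
play_rows([
  {"fingers": 1,"tx": 0,"ty": 0,"tz": 0,"ax": 0,"ay": 0,"az": 0},
  {"fingers": 1,"tx": 0,"ty": 0,"tz": 0,"ax": 0,"ay": 0,"az": 0},
  {"fingers": 1,"tx": 0,"ty": 0,"tz": 0,"ax": 0,"ay": 0,"az": 0},
  {"fingers": 1,"tx": 0,"ty": 0,"tz": 0,"ax": 0,"ay": 0,"az": 0},
  {"fingers": 1,"tx": 0,"ty": 0,"tz": 0,"ax": 0,"ay": 0,"az": 0},
])

```text
time_s: 10.28
tcp_pos: [0.5814, 0.2284, 0.0775]
ee_rot: [[0.0, -0.992, -0.124], [0.0, -0.124, 0.992], [-1.0, -0.0, 0.0]]
wrist_force: [-2.2, 0.0, 1.4]
gripper_width: 0.481
```

Request:
play_rows([
  {"fingers": 1,"tx": 0,"ty": 0,"tz": 0,"ax": 0,"ay": 0,"az": 0},
  {"fingers": 1,"tx": 0,"ty": 0,"tz": 0,"ax": 0,"ay": 0,"az": 0},
])

```text
time_s: 10.45
tcp_pos: [0.5812, 0.2283, 0.0774]
ee_rot: [[-0.0, -0.992, -0.124], [-0.0, -0.124, 0.992], [-1.0, 0.0, -0.0]]
wrist_force: [-2.3, -0.7, 3.4]
gripper_width: 0.458
```

Request:
play_rows([
  {"fingers": 1,"tx": 0,"ty": 0,"tz": -0.012,"ax": 0,"ay": 0,"az": 0},
  {"fingers": 1,"tx": 0,"ty": 0,"tz": -0.026,"ax": 0,"ay": 0,"az": 0},
  {"fingers": 1,"tx": 0,"ty": 0,"tz": -0.042,"ax": 0,"ay": 0,"az": 0},
  {"fingers": 1,"tx": 0,"ty": 0,"tz": -0.053,"ax": 0,"ay": 0,"az": 0},
  {"fingers": 1,"tx": 0,"ty": 0,"tz": -0.053,"ax": 0,"ay": 0,"az": 0},
])

```text
time_s: 10.87
tcp_pos: [0.587, 0.1864, 0.0774]
ee_rot: [[0.001, -0.993, -0.122], [-0.001, -0.122, 0.993], [-1.0, -0.0, -0.001]]
wrist_force: [1.0, -1.7, 4.0]
gripper_width: 0.457
```

Request:
play_rows([
  {"fingers": 1,"tx": 0,"ty": 0,"tz": -0.002,"ax": 0,"ay": 0,"az": 0},
  {"fingers": 1,"tx": 0,"ty": 0,"tz": -0.004,"ax": 0,"ay": 0,"az": 0},
])

```text
time_s: 11.03
tcp_pos: [0.5871, 0.186, 0.0774]
ee_rot: [[0.001, -0.992, -0.123], [0.001, -0.123, 0.992], [-1.0, -0.001, 0.001]]
wrist_force: [-0.3, 2.5, 4.7]
gripper_width: 0.458
```

Request:
play_rows([
  {"fingers": 1,"tx": 0,"ty": 0,"tz": -0.0015,"ax": 0,"ay": 0,"az": 0},
  {"fingers": 1,"tx": 0,"ty": 0,"tz": -0.003,"ax": 0,"ay": 0,"az": 0},
])

```text
time_s: 11.2
tcp_pos: [0.5874, 0.1844, 0.0774]
ee_rot: [[0.001, -0.992, -0.124], [0.001, -0.124, 0.992], [-1.0, -0.002, 0.001]]
wrist_force: [0.9, 3.7, 5.9]
gripper_width: 0.456
```

Request:
play_rows([
  {"fingers": 1,"tx": 0,"ty": 0,"tz": -0.002,"ax": 0,"ay": 0,"az": 0},
  {"fingers": 1,"tx": 0,"ty": 0,"tz": -0.002,"ax": 0,"ay": 0,"az": 0},
])

```text
time_s: 11.37
tcp_pos: [0.5875, 0.1838, 0.0774]
ee_rot: [[0.002, -0.992, -0.125], [0.002, -0.125, 0.992], [-1.0, -0.002, 0.002]]
wrist_force: [-0.7, 5.5, 5.1]
gripper_width: 0.459
```

Request:
play_rows([
  {"fingers": 1,"tx": 0,"ty": 0,"tz": -0.002,"ax": 0,"ay": 0,"az": 0},
  {"fingers": 1,"tx": 0,"ty": 0,"tz": -0.002,"ax": 0,"ay": 0,"az": 0},
])

```text
time_s: 11.53
tcp_pos: [0.5876, 0.1836, 0.0775]
ee_rot: [[0.002, -0.992, -0.125], [0.004, -0.125, 0.992], [-1.0, -0.003, 0.004]]
wrist_force: [-4.5, 9.0, 6.5]
gripper_width: 0.455
```

Request:
play_rows([
  {"fingers": -1,"tx": 0,"ty": 0,"tz": 0.001,"ax": 0,"ay": 0,"az": 0},
  {"fingers": -1,"tx": 0,"ty": 0,"tz": 0.002,"ax": 0,"ay": 0,"az": 0},
  {"fingers": -1,"tx": 0,"ty": 0,"tz": 0.002,"ax": 0,"ay": 0,"az": 0},
  {"fingers": -1,"tx": 0,"ty": 0,"tz": 0.002,"ax": 0,"ay": 0,"az": 0},
  {"fingers": -1,"tx": 0,"ty": 0,"tz": 0.002,"ax": 0,"ay": 0,"az": 0},
])

```text
time_s: 11.95
tcp_pos: [0.5868, 0.1816, 0.0763]
ee_rot: [[-0.001, -0.992, -0.123], [-0.001, -0.123, 0.992], [-1.0, 0.001, -0.001]]
wrist_force: [0.9, 0.6, 0.1]
gripper_width: 0.752
```

Request:
play_rows([
  {"fingers": -1,"tx": -0.05,"ty": 0,"tz": 0,"ax": 0,"ay": 0,"az": 0},
  {"fingers": -1,"tx": -0.1235,"ty": 0,"tz": 0,"ax": 0,"ay": 0,"az": 0},
  {"fingers": -1,"tx": -0.1235,"ty": 0,"tz": 0,"ax": 0,"ay": 0,"az": 0},
  {"fingers": -1,"tx": -0.1235,"ty": 0,"tz": 0,"ax": 0,"ay": 0,"az": 0},
])

```text
time_s: 12.28
tcp_pos: [0.5897, 0.1829, 0.1748]
ee_rot: [[0.009, -0.992, -0.124], [0.004, -0.124, 0.992], [-1.0, -0.009, 0.003]]
wrist_force: [1.0, -0.3, -0.1]
gripper_width: 0.979
```

Request:
play_rows([
  {"fingers": -1,"tx": 0,"ty": 0.195,"tz": 0.0996,"ax": 0.084,"ay": 0,"az": 0},
  {"fingers": -1,"tx": 0,"ty": 0.195,"tz": 0.0996,"ax": 0.084,"ay": 0,"az": 0},
  {"fingers": -1,"tx": 0,"ty": 0.195,"tz": 0.0996,"ax": 0.084,"ay": 0,"az": 0},
  {"fingers": -1,"tx": 0,"ty": 0.195,"tz": 0.0996,"ax": 0.084,"ay": 0,"az": 0},
  {"fingers": -1,"tx": 0,"ty": 0.195,"tz": 0.0996,"ax": 0.084,"ay": 0,"az": 0},
])

```text
time_s: 12.7
tcp_pos: [0.4268, 0.2379, 0.1684]
ee_rot: [[-0.005, -0.991, 0.136], [-0.002, 0.136, 0.991], [-1.0, 0.004, -0.003]]
wrist_force: [-0.5, -0.3, -0.4]
gripper_width: 1.0
```

Request:
play_rows([
  {"fingers": -1,"tx": 0,"ty": 0,"tz": 0,"ax": 0,"ay": 0,"az": 0},
  {"fingers": -1,"tx": 0,"ty": 0,"tz": 0,"ax": 0,"ay": 0,"az": 0},
])

```text
time_s: 12.87
tcp_pos: [0.4329, 0.2383, 0.1693]
ee_rot: [[0.0, -0.99, 0.139], [-0.0, 0.139, 0.99], [-1.0, -0.0, -0.0]]
wrist_force: [0.3, 0.1, -0.1]
gripper_width: 1.0
```

```bash
cat > v4.py <<'E'
from h import *; import pickle
np.set_printoptions(precision=4,suppress=True)
s=r.sense(); p=viewer.capture('wrist'); print(s['time_s'],s['tcp_pos'],s['ee_rot'],s['joints'],s['wrist_force'])
pickle.dump((s,p),open('w4.pkl','wb'))
q=viewer.capture('scene')
img=cv2.cvtColor(p['image'],cv2.COLOR_RGB2BGR); k=4
def box(o,p,s,cx,cy,cz,hx,hy,yaw,col,k,off):
    c,sn=np.cos(yaw),np.sin(yaw)
    P=[(cx+c*a*hx-sn*b*hy,cy+sn*a*hx+c*b*hy,cz) for a,b in [(1,1),(-1,1),(-1,-1),(1,-1)]]
    cv2.polylines(o,[((proj(p,P,s)-off)*k).astype(int)],True,col,1)
big=cv2.resize(img[120:270,250:400],None,fx=k,fy=k,interpolation=cv2.INTER_CUBIC)
big=cv2.addWeighted(big,1.6,cv2.GaussianBlur(big,(0,0),4),-.6,15)
y=np.radians(-8)
box(big,p,s,.427,.2097,.058,.009,.013,y,(0,0,255),k,[250,120])
x0,y0,th=.5767,.2601,.1241
im2=cv2.cvtColor(q['image'],cv2.COLOR_RGB2BGR); k2=2.6
b2=cv2.resize(im2[150:250,250:326],None,fx=6,fy=6,interpolation=cv2.INTER_CUBIC)
cv2.imwrite('pics/w4.png',big); cv2.imwrite('pics/s4.png',im2)
E
python3 v4.py
```

```text
12.8667 [0.4329 0.2383 0.1693] [[ 0.     -0.9903  0.1388]
 [-0.0003  0.1388  0.9903]
 [-1.     -0.0001 -0.0003]] [ 47.7071  13.3523 -23.5861   0.0162 -53.0751 -55.6934] [ 0.2989  0.1275 -0.1266]
```

View pics/w4.png

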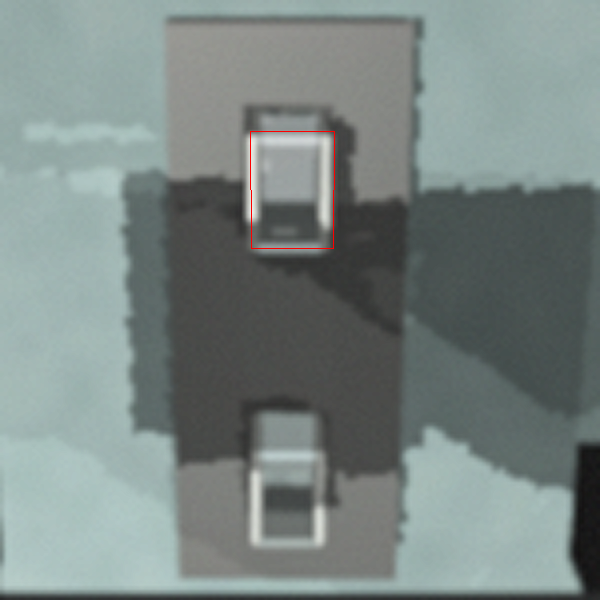

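The cuvette's rim is at about (247–331, 134–250) and the outline fits it within 1 mm. The frosted sides face the jaws, and the yaw matches the tool. I'm approaching the taller cuvette.

Request:
play_rows([
  {"fingers": -1,"tx": 0.092,"ty": 0.0018,"tz": -0.038,"ax": 0,"ay": 0,"az": 0},
  {"fingers": -1,"tx": 0.092,"ty": 0.0018,"tz": -0.038,"ax": 0,"ay": 0,"az": 0},
  {"fingers": -1,"tx": 0.092,"ty": 0.0018,"tz": -0.038,"ax": 0,"ay": 0,"az": 0},
  {"fingers": -0.3,"tx": 0.092,"ty": 0.0018,"tz": -0.038,"ax": 0,"ay": 0,"az": 0},
  {"fingers": -0.3,"tx": 0.092,"ty": 0.0018,"tz": -0.038,"ax": 0,"ay": 0,"az": 0},
])

```text
time_s: 13.38
tcp_pos: [0.4295, 0.2112, 0.1018]
ee_rot: [[0.003, -0.99, 0.14], [0.001, 0.14, 0.99], [-1.0, -0.002, 0.002]]
wrist_force: [1.0, -1.0, 0.5]
gripper_width: 0.917
```

Request:
play_rows([
  {"fingers": -0.3,"tx": 0,"ty": 0,"tz": 0,"ax": 0,"ay": 0,"az": 0},
  {"fingers": -0.3,"tx": 0,"ty": 0,"tz": 0,"ax": 0,"ay": 0,"az": 0},
  {"fingers": -0.3,"tx": 0,"ty": 0,"tz": 0,"ax": 0,"ay": 0,"az": 0},
])

```text
time_s: 13.63
tcp_pos: [0.4283, 0.2112, 0.1018]
ee_rot: [[0.002, -0.99, 0.139], [0.002, 0.139, 0.99], [-1.0, -0.002, 0.002]]
wrist_force: [-0.2, -0.3, -0.6]
gripper_width: 0.715
```

```bash
python3 - <<'E'
from h import *
s=r.sense(); print(s['time_s'],s['tcp_pos'],s['gripper_width']*87,s['ee_rot'])
E
```

```text
13.6333 [0.42830591 0.21118003 0.10180759] 62.23371659501262 [[ 0.00220462 -0.99028841  0.13901084]
 [ 0.00202023  0.1390153   0.99028817]
 [-0.99999553 -0.00190238  0.00230709]]
```

Request:
play_rows([
  {"fingers": -0.3,"tx": 0.04,"ty": 0.001,"tz": -0.001,"ax": 0,"ay": 0,"az": 0},
  {"fingers": -0.3,"tx": 0.074,"ty": 0.001,"tz": -0.001,"ax": 0,"ay": 0,"az": 0},
  {"fingers": -0.3,"tx": 0.074,"ty": 0.001,"tz": -0.001,"ax": 0,"ay": 0,"az": 0},
  {"fingers": 0,"tx": 0.074,"ty": 0.001,"tz": -0.001,"ax": 0,"ay": 0,"az": 0},
  {"fingers": 0.2,"tx": 0.074,"ty": 0.001,"tz": -0.001,"ax": 0,"ay": 0,"az": 0},
])

```text
time_s: 14.05
tcp_pos: [0.4272, 0.2102, 0.0462]
ee_rot: [[0.001, -0.99, 0.139], [0.001, 0.139, 0.99], [-1.0, -0.001, 0.001]]
wrist_force: [-1.0, 0.0, 0.4]
gripper_width: 0.574
```

Request:
play_rows([
  {"fingers": 0.4,"tx": 0,"ty": 0,"tz": 0,"ax": 0,"ay": 0,"az": 0},
  {"fingers": 0.45,"tx": 0,"ty": 0,"tz": 0,"ax": 0,"ay": 0,"az": 0},
  {"fingers": 0.45,"tx": 0,"ty": 0,"tz": 0,"ax": 0,"ay": 0,"az": 0},
])

```text
time_s: 14.3
tcp_pos: [0.427, 0.2099, 0.046]
ee_rot: [[0.001, -0.99, 0.139], [0.001, 0.139, 0.99], [-1.0, -0.001, 0.002]]
wrist_force: [-0.3, 0.8, -0.4]
gripper_width: 0.355
```

```bash
python3 - <<'E'
from h import *; import pickle
s=r.sense(); p=viewer.capture('wrist'); print(s['time_s'],s['tcp_pos'],s['gripper_width']*87,s['wrist_force'],s['ee_rot'])
img=cv2.cvtColor(p['image'],cv2.COLOR_RGB2BGR)
print(proj(p,[(.4276,.2102,.058)],s))
q=viewer.capture('side'); i2=cv2.cvtColor(q['image'],cv2.COLOR_RGB2BGR)
a=cv2.resize(img[130:330,220:420],(400,400)); b=cv2.resize(i2[160:260,230:330],(400,400),interpolation=cv2.INTER_CUBIC)
cv2.imwrite('pics/w5.png',np.hstack([a,b]))
E
```

```text
14.3 [0.42697838 0.20989617 0.04603027] 30.85344393273193 [-0.30695466  0.79753192 -0.36854057] [[ 0.00132858 -0.99022423  0.13947833]
 [ 0.00134473  0.13948009  0.99022396]
 [-0.99999821 -0.00112803  0.0015169 ]]
[[320.06527751 273.75047649]]
```

View pics/w5.png

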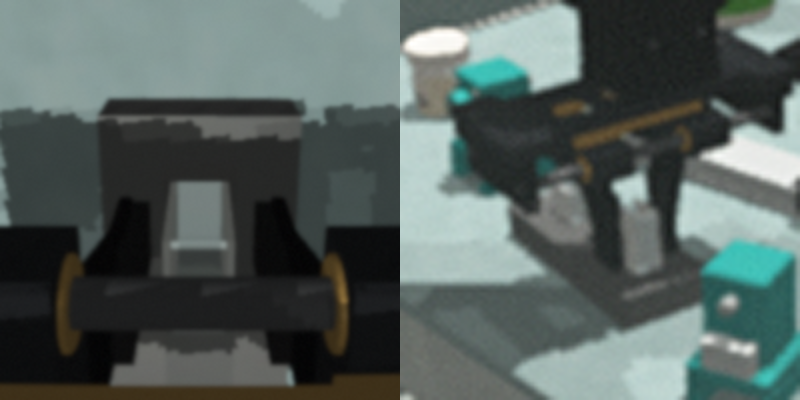

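The jaws straddle the taller cuvette symmetrically on its frosted faces: in the left panel the cuvette is at about (199,245), with the fingers at 135 and 275. I'm closing on it and lifting.

Request:
play_rows([
  {"fingers": 1,"tx": 0,"ty": 0,"tz": 0,"ax": 0,"ay": 0,"az": 0},
  {"fingers": 1,"tx": 0,"ty": 0,"tz": 0,"ax": 0,"ay": 0,"az": 0},
  {"fingers": 1,"tx": 0,"ty": 0,"tz": 0,"ax": 0,"ay": 0,"az": 0},
  {"fingers": 1,"tx": 0,"ty": 0,"tz": 0,"ax": 0,"ay": 0,"az": 0},
  {"fingers": 1,"tx": 0,"ty": 0,"tz": 0,"ax": 0,"ay": 0,"az": 0},
])

```text
time_s: 14.82
tcp_pos: [0.4268, 0.2097, 0.0452]
ee_rot: [[0.0, -0.99, 0.139], [0.0, 0.139, 0.99], [-1.0, -0.0, 0.0]]
wrist_force: [0.4, -0.6, 1.8]
gripper_width: 0.205
```

Request:
play_rows([
  {"fingers": 1,"tx": -0.01,"ty": 0,"tz": 0,"ax": 0,"ay": 0,"az": 0},
  {"fingers": 1,"tx": -0.02,"ty": 0,"tz": 0,"ax": 0,"ay": 0,"az": 0},
  {"fingers": 1,"tx": -0.04,"ty": 0,"tz": 0,"ax": 0,"ay": 0,"az": 0},
])

```text
time_s: 15.07
tcp_pos: [0.4256, 0.2087, 0.0746]
ee_rot: [[-0.003, -0.99, 0.14], [-0.003, 0.14, 0.99], [-1.0, 0.003, -0.003]]
wrist_force: [0.2, 0.5, 0.5]
gripper_width: 0.21
```

```bash
python3 - <<'E'
from h import *
s=r.sense(); print(s['time_s'],s['tcp_pos'],s['gripper_width']*87,s['wrist_force'],s['moment'],s['joints'])
E
```

```text
15.0667 [0.42556074 0.20867597 0.07461689] 18.26281596136335 [0.15097169 0.46833456 0.54730414] [ 0.07539006  0.07787323 -0.00934681] [ 4.58053024e+01  1.93112678e+01 -3.25067249e+01 -4.85113330e-02
 -3.84158729e+01 -5.38209560e+01]
```

Request:
play_rows([
  {"fingers": 1,"tx": -0.05,"ty": 0,"tz": 0,"ax": 0,"ay": 0,"az": 0},
  {"fingers": 1,"tx": -0.1,"ty": 0,"tz": 0,"ax": 0,"ay": 0,"az": 0},
  {"fingers": 1,"tx": -0.14,"ty": 0,"tz": 0,"ax": 0,"ay": 0,"az": 0},
  {"fingers": 1,"tx": -0.14,"ty": 0,"tz": 0,"ax": 0,"ay": 0,"az": 0},
])

```text
time_s: 15.4
tcp_pos: [0.4294, 0.2117, 0.1872]
ee_rot: [[0.011, -0.99, 0.138], [0.008, 0.138, 0.99], [-1.0, -0.009, 0.01]]
wrist_force: [1.1, -1.1, 0.2]
gripper_width: 0.206
```

Request:
play_rows([
  {"fingers": 1,"tx": 0,"ty": -0.04,"tz": 0.02,"ax": -0.02,"ay": 0,"az": 0},
  {"fingers": 1,"tx": 0,"ty": -0.085,"tz": 0.0425,"ax": -0.05,"ay": 0,"az": 0},
  {"fingers": 1,"tx": 0,"ty": -0.13,"tz": 0.065,"ax": -0.084,"ay": 0,"az": 0},
  {"fingers": 1,"tx": 0,"ty": -0.17,"tz": 0.085,"ax": -0.084,"ay": 0,"az": 0},
  {"fingers": 1,"tx": 0,"ty": -0.1887,"tz": 0.0945,"ax": -0.084,"ay": 0,"az": 0},
])

```text
time_s: 15.82
tcp_pos: [0.5794, 0.2608, 0.1794]
ee_rot: [[0.0, -0.992, -0.123], [-0.0, -0.123, 0.992], [-1.0, -0.0, -0.0]]
wrist_force: [-0.5, 0.8, -1.6]
gripper_width: 0.205
```

Request:
play_rows([
  {"fingers": 1,"tx": 0,"ty": 0,"tz": 0,"ax": 0,"ay": 0,"az": 0},
  {"fingers": 1,"tx": 0,"ty": 0,"tz": 0,"ax": 0,"ay": 0,"az": 0},
  {"fingers": 1,"tx": 0,"ty": 0,"tz": 0,"ax": 0,"ay": 0,"az": 0},
  {"fingers": 1,"tx": 0,"ty": 0,"tz": 0,"ax": 0,"ay": 0,"az": 0},
])

```text
time_s: 16.15
tcp_pos: [0.5754, 0.2596, 0.1803]
ee_rot: [[-0.001, -0.992, -0.124], [-0.0, -0.124, 0.992], [-1.0, 0.001, -0.0]]
wrist_force: [-0.6, -0.2, -1.8]
gripper_width: 0.205
```

```bash
cat > v6.py <<'E'
from h import *; import pickle,sys
np.set_printoptions(precision=4,suppress=True)
s=r.sense(); R=np.array(s['ee_rot']); print(s['time_s'],s['tcp_pos'],R,s['gripper_width']*87,s['wrist_force'])
x,y,th=.5767,.2601,.1241;c,sn=np.cos(th),np.sin(th)
B=lambda X:[x+c*X[0]-sn*X[1],y+sn*X[0]+c*X[1],X[2]]
d=np.array([x,y,.0782])-s['tcp_pos']; print('to go tool',R.T@d,'norm',R.T@d/.75,'yaw err',np.degrees(np.arctan2(R[1,1],R[0,1]))%360-180-np.degrees(th))
def over(img,p,s,off,k,cuv):
    L=lambda P,col:cv2.polylines(img,[((proj(p,P,s)-off)*k).astype(int)],True,col,1)
    for Y in (.045,-.045): L([B((.012*np.cos(a),Y,.066+.012*np.sin(a))) for a in np.linspace(0,6.28,30)],(0,0,255))
    L([B((.02,-.097,.088)),B((-.02,-.097,.088)),B((-.02,-.057,.088)),B((.02,-.057,.088))],(0,255,0))
    L([B((.022,-.107,.034)),B((-.022,-.107,.034)),B((-.022,-.16,.034)),B((.022,-.16,.034))],(0,200,255))
    T=np.array(s['tcp_pos'])
    for z in (-.0372,.0128) if cuv else ():
        L([T+R@np.array([-z,a,b]) for a,b in [(.009,.013),(-.009,.013),(-.009,-.013),(.009,-.013)]],(255,0,255))
def run(name,cuv=True):
    out=[]
    for n,(u0,v0,u1,v1),k in [('scene',(230,145,370,235),5.7),('side',(280,145,400,225),6.6)]:
        p=viewer.capture(n); im=cv2.cvtColor(p['image'],cv2.COLOR_RGB2BGR)[v0:v1,u0:u1]
        im=cv2.resize(im,None,fx=k,fy=k,interpolation=cv2.INTER_CUBIC)[:500,:790]
        P=dict(p); S=s
        over(im,P,S,[u0,v0],k,cuv); out.append(cv2.resize(im,(480,300)))
    cv2.imwrite('pics/'+name+'.png',np.vstack(out))
    p=viewer.capture('wrist'); im=cv2.cvtColor(p['image'],cv2.COLOR_RGB2BGR); im=cv2.resize(im,None,fx=2,fy=2)
    over(im,p,s,[0,0],2,cuv); cv2.imwrite('pics/'+name+'w.png',im[:600,240:1040])
if len(sys.argv)>1: run(sys.argv[1])
E
python3 v6.py w6
```

```text
16.15 [0.5754 0.2596 0.1803] [[-0.0009 -0.9923 -0.124 ]
 [-0.0003 -0.124   0.9923]
 [-1.      0.0009 -0.0002]] 17.82326160715037 [-0.5852 -0.2349 -1.8258]
to go tool [ 0.1021 -0.0015  0.0004] norm [ 0.1361 -0.0019  0.0005] yaw err 0.010939767352579288
```

View pics/w6w.png

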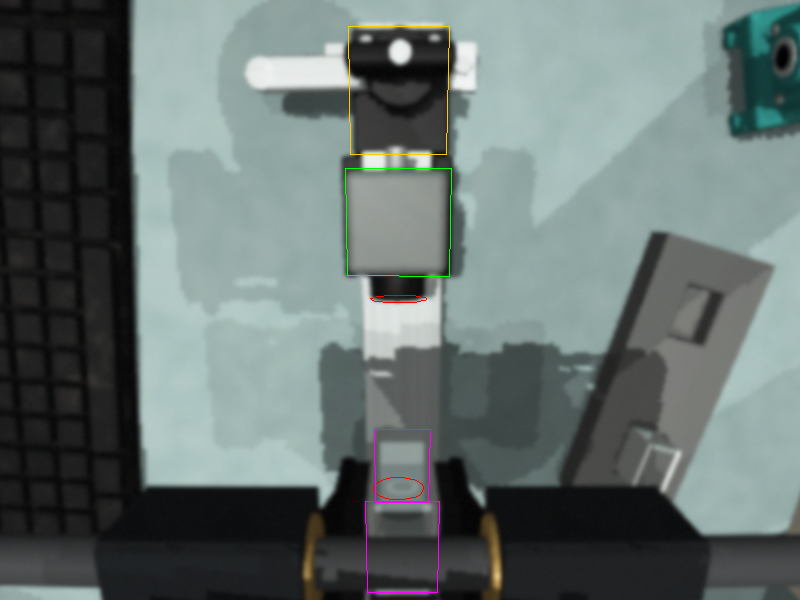

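The detector is at its stop: its outline and snout face (398,298) lie on the model. The cuvette is held straight and the short one is still in its well. I'm lowering into the beam.

Request:
play_rows([
  {"fingers": 1,"tx": 0.03,"ty": -0.0019,"tz": 0.0003,"ax": 0,"ay": 0,"az": 0},
  {"fingers": 1,"tx": 0.065,"ty": -0.0019,"tz": 0.0003,"ax": 0,"ay": 0,"az": 0},
  {"fingers": 1,"tx": 0.1,"ty": -0.0019,"tz": 0.0003,"ax": 0,"ay": 0,"az": 0},
  {"fingers": 1,"tx": 0.125,"ty": -0.0019,"tz": 0.0003,"ax": 0,"ay": 0,"az": 0},
  {"fingers": 1,"tx": 0.135,"ty": -0.0019,"tz": 0.0003,"ax": 0,"ay": 0,"az": 0},
])

```text
time_s: 16.72
tcp_pos: [0.576, 0.2593, 0.0759]
ee_rot: [[-0.005, -0.992, -0.123], [-0.003, -0.123, 0.992], [-1.0, 0.005, -0.002]]
wrist_force: [-0.5, -0.4, -0.6]
gripper_width: 0.207
```

Request:
play_rows([
  {"fingers": 1,"tx": 0,"ty": 0,"tz": 0,"ax": 0,"ay": 0,"az": 0},
  {"fingers": 1,"tx": 0,"ty": 0,"tz": 0,"ax": 0,"ay": 0,"az": 0},
  {"fingers": 1,"tx": 0,"ty": 0,"tz": 0,"ax": 0,"ay": 0,"az": 0},
  {"fingers": 1,"tx": 0,"ty": 0,"tz": 0,"ax": 0,"ay": 0,"az": 0},
])

```text
time_s: 17.05
tcp_pos: [0.5789, 0.2611, 0.0807]
ee_rot: [[0.003, -0.992, -0.124], [0.002, -0.124, 0.992], [-1.0, -0.003, 0.002]]
wrist_force: [-0.1, -0.6, -0.4]
gripper_width: 0.205
```

```bash
python3 v6.py w7
```

```text
17.05 [0.5789 0.2611 0.0807] [[ 0.0029 -0.9923 -0.124 ]
 [ 0.0019 -0.124   0.9923]
 [-1.     -0.0031  0.0016]] 17.834146632642785 [-0.1012 -0.6404 -0.4104]
to go tool [ 0.0025  0.0023 -0.0007] norm [ 0.0033  0.0031 -0.0009] yaw err 0.012071109535196634
```

View pics/w7.png

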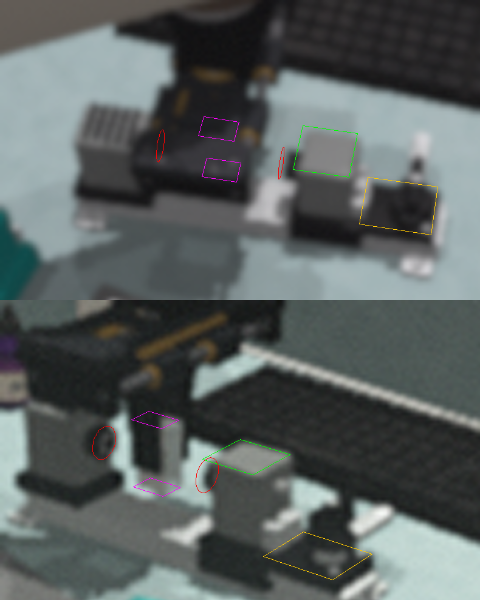

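The side view shows the cuvette hanging midway between the two snouts, with lamp ring (103,442), cuvette (160,450) and detector ring (207,475) all on the model. The arm needs to settle before I trim.

Request:
play_rows([
  {"fingers": 1,"tx": 0,"ty": 0,"tz": 0,"ax": 0,"ay": 0,"az": 0},
  {"fingers": 1,"tx": 0,"ty": 0,"tz": 0,"ax": 0,"ay": 0,"az": 0},
  {"fingers": 1,"tx": 0,"ty": 0,"tz": 0,"ax": 0,"ay": 0,"az": 0},
  {"fingers": 1,"tx": 0,"ty": 0,"tz": 0,"ax": 0,"ay": 0,"az": 0},
  {"fingers": 1,"tx": 0,"ty": 0,"tz": 0,"ax": 0,"ay": 0,"az": 0},
])

```text
time_s: 17.62
tcp_pos: [0.578, 0.2604, 0.0788]
ee_rot: [[-0.0, -0.992, -0.124], [-0.0, -0.124, 0.992], [-1.0, 0.0, -0.0]]
wrist_force: [-0.9, 0.5, -0.9]
gripper_width: 0.205
```

```bash
python3 v6.py
```

```text
17.6167 [0.578  0.2604 0.0788] [[-0.0001 -0.9923 -0.1237]
 [-0.0001 -0.1237  0.9923]
 [-1.      0.0001 -0.    ]] 17.81374005340336 [-0.8632  0.4508 -0.8822]
to go tool [ 0.0006  0.0014 -0.0001] norm [ 0.0007  0.0018 -0.0002] yaw err -0.006617339767461594
```

Request:
play_rows([
  {"fingers": 1,"tx": 0.0007,"ty": 0.0012,"tz": -0.0005,"ax": 0,"ay": 0,"az": 0},
  {"fingers": 1,"tx": 0.0007,"ty": 0.0012,"tz": -0.0005,"ax": 0,"ay": 0,"az": 0},
  {"fingers": 1,"tx": 0.0007,"ty": 0.0012,"tz": -0.0005,"ax": 0,"ay": 0,"az": 0},
  {"fingers": 1,"tx": 0.0007,"ty": 0.0012,"tz": -0.0005,"ax": 0,"ay": 0,"az": 0},
  {"fingers": 1,"tx": 0.0007,"ty": 0.0012,"tz": -0.0005,"ax": 0,"ay": 0,"az": 0},
])

```text
time_s: 18.03
tcp_pos: [0.5772, 0.2599, 0.0783]
ee_rot: [[-0.0, -0.992, -0.124], [-0.0, -0.124, 0.992], [-1.0, 0.0, -0.0]]
wrist_force: [-0.3, 0.1, -0.5]
gripper_width: 0.204
```

Request:
play_rows([
  {"fingers": 1,"tx": 0,"ty": 0,"tz": 0,"ax": 0,"ay": 0,"az": 0},
  {"fingers": 1,"tx": 0,"ty": 0,"tz": 0,"ax": 0,"ay": 0,"az": 0},
  {"fingers": 1,"tx": 0,"ty": 0,"tz": 0,"ax": 0,"ay": 0,"az": 0},
  {"fingers": 1,"tx": 0,"ty": 0,"tz": 0,"ax": 0,"ay": 0,"az": 0},
  {"fingers": 1,"tx": 0,"ty": 0,"tz": 0,"ax": 0,"ay": 0,"az": 0},
])

```text
time_s: 18.45
tcp_pos: [0.5772, 0.2599, 0.0783]
ee_rot: [[-0.0, -0.992, -0.124], [-0.0, -0.124, 0.992], [-1.0, 0.0, -0.0]]
wrist_force: [-0.8, -0.4, -0.7]
gripper_width: 0.203
```

```bash
python3 v6.py w8
```

```text
18.45 [0.5772 0.2599 0.0783] [[-0.     -0.9923 -0.1237]
 [-0.     -0.1237  0.9923]
 [-1.      0.     -0.    ]] 17.668878625375257 [-0.778  -0.3935 -0.7469]
to go tool [0.0001 0.0005 0.0002] norm [0.0001 0.0006 0.0003] yaw err -0.0051609941917716284
```

View pics/w8w.png

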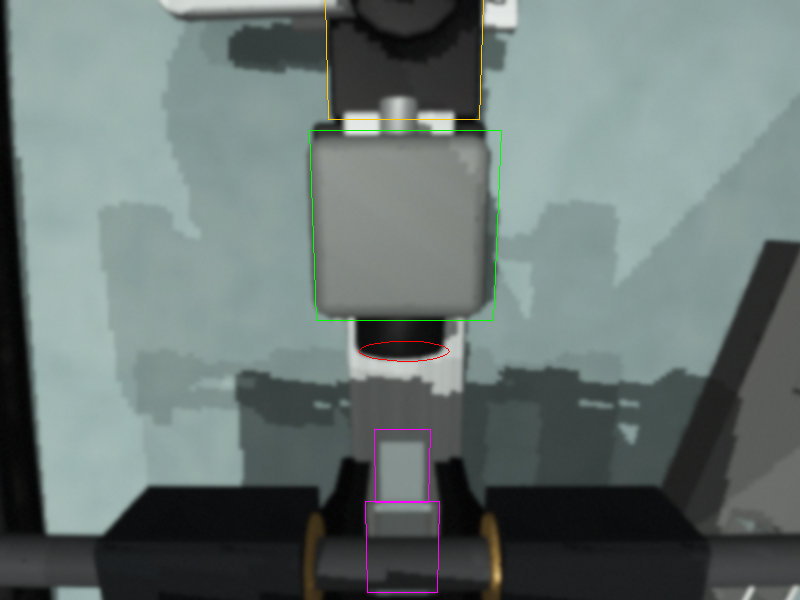

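The last wrist picture shows the cuvette (window 379–425 at v≈470) in line with the detector snout (357–443). The foot is against the stop block, and the TCP is within 0.6 mm of its target, so I'm handing in.

```bash
python3 -c "
from h import *
print(job.finish_job()); s=r.sense(); print(s['time_s'],s['tcp_pos'],s['gripper_width']*87)"
```

```text
the job is handed in; nothing more can be done
None
the job is handed in; nothing more can be done
```

The job is done and handed in at about 18.6 s of the 61 s allowed. The hand-in gives no verdict, and it returned no state reading, so the checks below are from just before it.

- **Knob:** I turned it 89° clockwise. The wrist picture shows the stop arm swung clear to the bench's +x side.
- **Carriage:** I slid it about 45 mm after the knob was turned, until it stopped with about 9 N against the end stop block. Its outline and snout face then lay on the model position for the stop.
- **Cuvette:** I gripped the taller one by its frosted faces only (17.7 mm jaw opening), lifted it and lowered it into the light path.
- **Final pose:** The gripper is within 0.6 mm of its target at beam_mid. The yaw is within 0.01° of the bench yaw I measured from the pictures, so the real alignment is good to about 1 mm and 1°. The wrist force is about 1 N, so nothing else is being touched.
- **Bystanders:** The short cuvette was still in its well in the pictures. I never touched the pot or carton, but did not check them again at the end.

**Small disagreements:**
- In the last close picture the detector housing top looked a little narrower than the model, probably because of its rounded edges.
- The cuvette's visible window edges sat a few pixels inside the model outline, which fits the wall thickness.

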